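# Issue the steel ball from the two-lane gravity dispenser

## Task

Get the steel ball out of the dispenser and into its catch tray: push the sliding tray sideways until it stands squarely under the mouth of the lane that holds the ball (the other lane holds a roller), then press the outer end of that lane's rocking lever down far enough that its gate lifts and the ball rolls out into the tray, and let the lever come back up so that the gate is shut again. Do it all by pushing and pressing with the fingers: do not touch or lift the ball or the roller, keep the roller's gate shut, and leave everything else where it stands.

Things in the scene. Friction and masses are not known exactly. Their poses are not given: they have to be found in the camera images.
- station: The dispenser, fixed: dark steel base plate 300 x 520 mm, 8 mm thick, with two blue sloping lanes centred at y = +85 (left) and -85 mm (right). Origin at table height, midway between the lanes, in line with the two gates (x = 0); x points away from the robot, up the lanes, y to the robot's left, z up. At y = +160 and -160 mm a post 146 mm high carries a lever's pivot (axis along x, 135 mm high)
- mouth_left (a point): Middle of the floor edge at the open mouth of the left lane, 60 mm above the table, 35 mm nearer the robot than the gate. The lane is 44 mm wide inside, rises away from the robot, and its walls reach 85 mm above the table at the mouth, 120 mm at the far end
- mouth_right (a point): The same for the right lane
- tray (a joint): Position of the catch tray along its track, in m along the dispenser's y: +0.085 (end stop) stands exactly under the left lane's mouth, -0.085 (end stop) under the right one, 0 midway. It slides with about 2 N of friction and stays where it is left
- tray_in (a point): Centre of the inner floor of the catch tray, 20 mm above the table; axes as the dispenser's. The tray is an open aluminium box, outside 110 mm (along the dispenser's x) by 100 mm (y), walls 5 mm thick, from 15 to 54 mm above the table. It can only slide along the dispenser's y; both its y sides are free to push against, from above the track (15 mm) upwards
- lever_left (a joint): Angle of the left lane's rocking lever in rad: 0 at rest (level, gate shut), 0.6 with the outer end fully down on its stop. The gate lets the ball or roller pass from about 0.4 on. A spring brings it back when let go; pressing at the pad takes about 3 N at first and 6 N at the bottom
- lever_right (a joint): The same for the right lane's lever
- pad_left (a point): Centre of the top face of the black rubber pad, 46 x 44 mm, at the outer (+y) end of the left lever, 60 mm outwards of its pivot. It stands 145 mm above the table at rest and about 36 mm lower, tilted, when fully down. The lever is a flat bar along the dispenser's y; its inner end carries the hanging gate plate
- pad_right (a point): The same for the right lever: the pad at its outer (-y) end
- ball_center (a point): Centre of the steel ball, 36 mm in diameter, resting in one of the lanes (left or right) against the far side of the gate
- roller_center (a point): Centre of the steel roller, a cylinder 36 mm in diameter and 38 mm long lying across the other lane, resting against its gate
- jar: Bystander: glass jar with a steel cap, 52 mm across, 75 mm tall, on the base plate between the lanes; origin at its underside
- collar: Bystander: dark steel collar, 52 mm across, 22 mm tall, lying flat on the base plate between the lanes; origin at its underside
- can: Bystander: upright can, 62 mm across, 160 mm tall, to the right of the dispenser; origin at its underside
- screwdriver: Bystander: screwdriver 160 mm long lying on the table to the right of the dispenser
- wrench: Bystander: wrench 160 mm long lying on the table to the left of the dispenser
- mug: Bystander: white mug, 76 mm across, 85 mm tall, to the left of the dispenser; origin at its underside
- ball: The same steel ball, 36 mm in diameter (0.15 to 0.25 kg); use ball_center for where it is: this frame's origin turns with the ball as it rolls
- roller: The same steel roller (0.22 to 0.37 kg); use roller_center for where it is
Mind the look-alikes: they are no part of the job. What is shaped like the ball but green or pink is not meant.

How it is judged (in metres and radians):
On the way, in this order (a step that is already met when the one before it is completed fails the run):
1. the tray stands under the ball's lane (y of ball_center in the frame of tray_in between -0.018 and 0.018 m), for 0.1 s.
2. the lever of the ball's lane is pressed and its gate is lifting (((y of ball_center in the frame of station above 0 m and value of joint lever_left above 0.15 rad) or (y of ball_center in the frame of station below 0 m and value of joint lever_right above 0.15 rad))).
3. the ball is in the tray (x of ball_center in the frame of tray_in between -0.042 and 0.042 m and y of ball_center in the frame of tray_in between -0.037 and 0.037 m and z of ball_center in the frame of tray_in between 0.01 and 0.026 m), for 0.2 s.
At the end, for the whole second after the job is handed in: the ball lies on the floor of the tray, nearly at rest (under 0.15 m/s); the tray is still within 18 mm of the lane's line; both levers are back within 0.06 rad of level; the roller is still behind its gate (within 20 mm) (all of step 3 and linear speed of ball below 0.15 m/s and value of joint each of lever_left, lever_right below 0.06 rad and distance of roller_center from where it was at the start of the episode below 0.02 m and ((y of ball_center in the frame of station above 0 m and value of joint tray above 0.067 m) or (y of ball_center in the frame of station below 0 m and value of joint tray below -0.067 m))); the robot touches nothing.
It fails at once if the robot touches the ball or the roller (contact force between any of the fingers, the arm and ball above 0.5 N or contact force between any of the fingers, the arm and roller above 0.5 N).
It fails at once if the ball is lifted (height (world z) of ball_center above 0.13 m).
It fails at once if the roller's gate is opened ((y of ball_center in the frame of station above 0 m and value of joint lever_right above 0.12 rad) or (y of ball_center in the frame of station below 0 m and value of joint lever_left above 0.12 rad)).
It fails at once if the roller leaves its place (distance of roller_center from where it was at the start of the episode above 0.02 m).
It fails at once if a bystander is moved by more than 30 mm (distance of any of jar, collar, can, screwdriver, wrench, mug from where it was at the start of the episode above 0.03 m).
It also fails if it takes over 42 s, if anything falls off the work surface, if the arm or the gripper's body presses on something with over 40 N, if the wrist force passes 120 N, or if a joint passes its speed limit or range.

## Robot

A 7-joint arm with a two-finger parallel gripper is mounted at the origin on the work surface. World frame = base frame: x ahead of the robot, y to its left, z up, the work surface at z = 0. Lengths are in m, angles in degrees, forces in N, time in s.
With the tool pointing down it reaches from about 0.425 to 0.875 m from the base axis. Payload 4.7 kg.
Tool frame: the origin (TCP) lies midway between the tips of the shut fingers; the grasp point (between the pads) lies 19 mm behind it; z points along the fingers, x is the direction in which the jaws open and shut, and the axes are right-handed (so a half turn about z gives the same grasp; the last joint's range is limited). The gripper opens to 87 mm and grips with 3 to 60 N. Pads are 19 mm wide; open, the fingers measure 117 mm over their backs; the gripper's body (75 mm by 190 mm) begins 51 mm behind the grasp point.
Start: joints at [77.298, 18.392, -4.016, 83.108, 1.295, 78.541, -3.26], TCP at [0.152, -0.632, 0.223] pointing down, gripper open.
Joint ranges: [-163.93, 163.93], [-17.29, 119.83], [-79.2, 71.16], [3.27, 140.29], [-89.18, 269.18], [5.43, 117.66], [-154.24, 154.24]. Speed limits (degrees/s): [147.25, 147.25, 180, 180, 180, 180, 180].

## Interface

Orientations are given as [roll, pitch, yaw] about the fixed x, y, z axes, in that order (R = Rz(yaw) Ry(pitch) Rx(roll)).
In Python, from cell import env gives the robot as it stands.
- The arm moves only by the tool carry_out, never from a script. Its argument "plan" is a list of rows, each an object with "grip": the closure, from 0 (fully open) to 1 (shut); "dp": the shift along the tool's x, y, z in m, a list of three; "rotation": the turn, a rotation vector about the tool's x, y, z in degrees, a list of three. In form: [{"grip": grip, "dp": [dx, dy, dz], "rotation": [wx, wy, wz]}, ...]. A call has 1 to 8 rows; each row shifts and turns the pose as measured when the row begins, along the tool's axes as they then stand; what a row does not reach is not made up. A row lasts 1/12 s, in which the tool goes at most 41.7 mm and 7.16 degrees, less where a joint would pass 70% of its speed; a pose out of reach is approached as far as the arm can. A call is refused whole if a number of a shift passes 0.0417 or a number of a turn 7.16, either way. A call with a gripper value outside its range is refused whole. The fingers move at their own pace and stop on an object; "force" is the grip in N (left out, the last holds). Time passes only in rows, so rows that do not move let the fingers close. It gives the time, the measured TCP pose, the force and the opening at its end, in the units of the state.
- env.get_obs(): the state, without advancing time (a new reading comes with each control period).
- env.read_camera(name): name is "scene" or "top" or "wrist"; returns the picture (480x640x3 uint8, red, green, blue); there is no depth.
- env.camera_params(name): a dict with "fx", "fy", "cx", "cy" (pixels), "k1" (the pictures are not rectified: a ray, as slopes to the right and down, at radius r is drawn at 1 + k1 r^2 times it, then the intrinsics apply), "R" (3x3) and "t" (3): a world point X has camera coordinates R X + t. Camera axes: x right, y down, z forward; pixel columns grow to the right and rows downward; lengths in m; the calibration is good to about 2 mm. A picture is of the moment at which its call begins: read the wrist's pose just before it. camera_params takes no time and is no camera call; for the wrist camera it gives the pose at the moment of the call.
- env.sign_off(): hands the job in, once; it reports no verdict.
The state is a dict: "time_s": time; "qpos": joint angles; "joint_velocities": joint speeds; "effort": joint torques, N m; "tool_pos": TCP position; "tool_rot": TCP orientation; "force": force on the tool from outside, world axes, zero at the start; "wrist_torque": the same for the moment, N m; "grip_width": finger opening in m.
Only numpy, scipy, OpenCV 4.12 (cv2) and the standard library are available. Lean on these libraries where they do the work, as an engineer would, in place of code of your own. Each camera call takes 0.05 s, during which the arm holds its last target. There are 200 camera calls.

## Working session

There is one attempt and no reset: what is moved stays moved. The work goes in short steps, Python scripts to look and compute and a tool call to move; the robot and the scene stay as the last step left them, time stands still between calls to the robot, and variables do not carry over. Pictures are saved under pics/ and viewed, about 8 in all and at most 12, crops included, and the job is handed in when it is done.

Besides the shell and the picture viewer there is one more tool, called after "Call:" as name([rows], argument=value, ...), one row to a line, values as JSON. carry_out: Moves the arm, as the interface text tells. Its arguments: {"type":"object","properties":{"plan":{"type":"array","items":{"type":"object","properties":{"grip":{"type":"number"},"dp":{"type":"array","items":{"type":"number"}},"rotation":{"type":"array","items":{"type":"number"}}}}},"force":{"type":"number"}},"required":["plan"]}

```bash
mkdir -p pics
python3 - <<'E'
from cell import env
import cv2
o=env.get_obs();print(o['time_s'],o['tool_pos'],o['tool_rot'],o['grip_width'])
for n in ("scene","top"):
    p=env.camera_params(n);print(n,p)
    cv2.imwrite(f"pics/{n}1.png",cv2.cvtColor(env.read_camera(n),cv2.COLOR_RGB2BGR))
E
```

```text
0.0 [ 0.15163963 -0.63149489  0.22146306] [ 1.79992853e+02  1.10354264e-01 -7.64915184e+01] 0.086974666563098
scene {'fx': 447.83372373828036, 'fy': 447.83372373828036, 'cx': 314.94672933668, 'cy': 238.1274754251209, 'k1': -0.08386884197549163, 'R': array([[ 0.33046918,  0.94372107, -0.01344097],
       [ 0.6106508 , -0.22465101, -0.75936653],
       [-0.71964972,  0.24273949, -0.65052426]]), 't': array([-0.18008514, -0.22752472,  1.32943694])}
top {'fx': 534.2045228962436, 'fy': 534.2045228962436, 'cx': 310.74563676539566, 'cy': 242.89061400744168, 'k1': -0.04716362915400739, 'R': array([[-5.73120642e-04, -9.99987788e-01,  4.90869636e-03],
       [-9.98858252e-01,  3.37976545e-04, -4.77711082e-02],
       [ 4.77688658e-02, -4.93047047e-03, -9.98846247e-01]]), 't': array([0.02713435, 0.54041024, 1.14644085])}
```

View pics/top1.png

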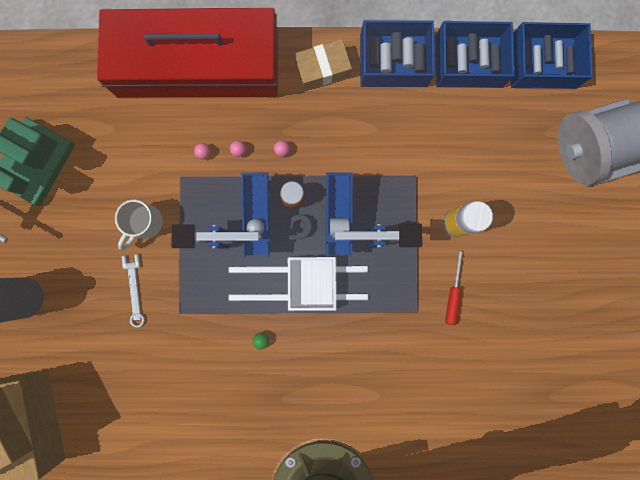

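View pics/scene1.png

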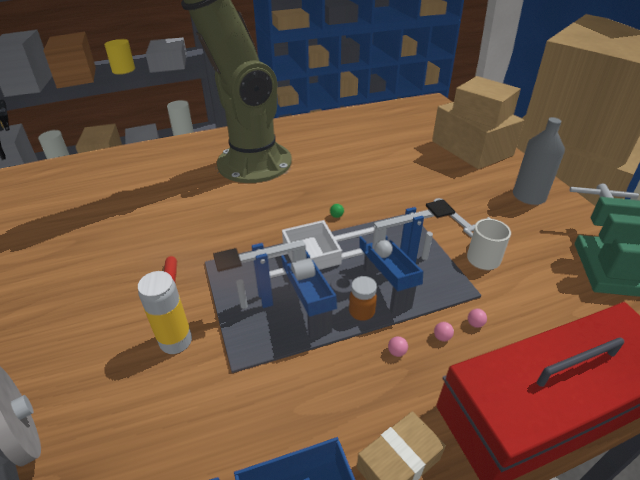

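The top view shows the ball in the left (+y) lane at (256,227) and the roller in the right one at (340,227). The tray is centred near (312,284), and the pads are at (183,236) and (410,235). The scene view agrees: the ball is on the mug's side.

```bash
cat > h.py <<'E'
from cell import env
import numpy as np, cv2
def ray(n,u,v,z):
    p=env.camera_params(n);K=np.array([[p['fx'],0,p['cx']],[0,p['fy'],p['cy']],[0,0,1]])
    d=np.r_[cv2.undistortPoints(np.array([[[u,v]]],float),K,np.array([p['k1'],0,0,0,0]))[0,0],1]
    R,t=np.array(p['R']),np.array(p['t']);c=-R.T@t;w=R.T@d
    return c+w*(z-c[2])/w[2]
E
python3 - <<'E'
from h import *
for n,u,v,z in [("padL",183,236,.145),("padR",410,235,.145),("trayUL",288.5,258,.054),("trayUR",335,257.5,.054),("trayLL",289,310,.054),("trayLR",336,310,.054),("plateUL",180,178,.008),("plateUR",417,177,.008),("plateLL",180,313,.008),("plateLR",418,312,.008),("ball",256,227,.085),("mugrim_right",152,218,.085),("wrench_top",131,258,.005),("can",478,215,.16),("postL",214,236,.146),("laneLmouthL",244,255,.085),("laneLmouthR",268,255,.085),("green",260,341,.018)]:
    print(n,ray("top",u,v,z).round(3))
for n,u,v,z in [("padL",440,209,.145),("padR",229,259,.145)]: print("scene",n,ray("scene",u,v,z).round(3))
E
```

```text
padL [0.547 0.274 0.145]
padR [ 0.549 -0.164  0.145]
trayUL [0.507 0.074 0.054]
trayUR [ 0.508 -0.024  0.054]
trayLL [0.399 0.072 0.054]
trayLR [ 0.399 -0.025  0.054]
plateUL [0.683 0.314 0.008]
plateUR [ 0.686 -0.207  0.008]
plateLL [0.388 0.311 0.008]
plateLR [ 0.39  -0.206  0.008]
ball [0.569 0.139 0.085]
mugrim_right [0.588 0.352 0.085]
wrench_top [0.508 0.421 0.005]
can [ 0.587 -0.292  0.16 ]
postL [0.547 0.214 0.146]
laneLmouthL [0.512 0.163 0.085]
laneLmouthR [0.512 0.114 0.085]
green [0.33  0.136 0.018]
scene padL [0.555 0.267 0.145]
scene padR [ 0.554 -0.164  0.145]
```

Station origin comes out at about (0.548, 0.054) with yaw near 0. The plate size, the pads and the posts all agree with that. The tray centre is at (0.453, 0.024), so it has to go +0.115 in y, with its -y face ending at y≈0.089.

Call:
carry_out([
  {"grip": 1, "dp": [0, 0, 0], "rotation": [0, 0, 6.75]},
  {"grip": 1, "dp": [0, 0, 0], "rotation": [0, 0, 6.75]},
  {"grip": 1, "dp": [-0.03, -0.02, 0], "rotation": [0, 0, 0]},
  {"grip": 1, "dp": [-0.03, -0.02, 0], "rotation": [0, 0, 0]},
  {"grip": 1, "dp": [-0.03, -0.02, 0], "rotation": [0, 0, 0]},
  {"grip": 1, "dp": [-0.03, -0.02, 0], "rotation": [0, 0, 0]},
  {"grip": 1, "dp": [-0.03, -0.02, 0], "rotation": [0, 0, 0]},
  {"grip": 1, "dp": [-0.03, -0.02, 0], "rotation": [0, 0, 0]},
])

```text
time_s: 0.77
tool_pos: [0.2682, -0.4515, 0.2143]
tool_rot: [179.5, 0.4, -91.7]
force: [1.4, -0.6, 0.4]
grip_width: 0.0418
```

Call:
carry_out([
  {"grip": 1, "dp": [-0.037, -0.018, 0], "rotation": [0, 0, -1.7]},
  {"grip": 1, "dp": [-0.037, -0.018, 0], "rotation": [0, 0, 0]},
  {"grip": 1, "dp": [-0.037, -0.018, 0], "rotation": [0, 0, 0]},
  {"grip": 1, "dp": [-0.037, -0.018, 0], "rotation": [0, 0, 0]},
  {"grip": 1, "dp": [-0.037, -0.018, 0], "rotation": [0, 0, 0]},
  {"grip": 1, "dp": [-0.037, -0.018, 0], "rotation": [0, 0, 0]},
  {"grip": 1, "dp": [-0.037, -0.018, 0], "rotation": [0, 0, 0]},
  {"grip": 1, "dp": [-0.037, -0.018, 0], "rotation": [0, 0, 0]},
])

```text
time_s: 1.43
tool_pos: [0.4114, -0.1505, 0.2126]
tool_rot: [179.3, 0.4, -90.1]
force: [0.6, -1.1, 0.5]
grip_width: 0.0008
```

Call:
carry_out([
  {"grip": 1, "dp": [-0.03, -0.015, 0], "rotation": [0, 0, 0]},
  {"grip": 1, "dp": [-0.03, -0.015, 0], "rotation": [0, 0, 0]},
  {"grip": 1, "dp": [-0.005, -0.004, 0.03], "rotation": [0, 0, 0]},
  {"grip": 1, "dp": [0, 0, 0.035], "rotation": [0, 0, 0]},
  {"grip": 1, "dp": [0, 0, 0.035], "rotation": [0, 0, 0]},
  {"grip": 1, "dp": [0, 0, 0.03], "rotation": [0, 0, 0]},
  {"grip": 1, "dp": [0, 0, 0.02], "rotation": [0, 0, 0]},
  {"grip": 1, "dp": [0, 0, 0], "rotation": [0, 0, 0]},
])

```text
time_s: 2.1
tool_pos: [0.4501, -0.067, 0.0593]
tool_rot: [179.8, 0.4, -88.8]
force: [-1.1, -0.6, 0.1]
grip_width: 0.0001
```

Call:
carry_out([
  {"grip": 1, "dp": [0, 0, 0.022], "rotation": [0, 0, -1]},
  {"grip": 1, "dp": [-0.012, 0, 0], "rotation": [0, 0, 0]},
  {"grip": 1, "dp": [-0.015, 0, 0], "rotation": [0, 0, 0]},
  {"grip": 1, "dp": [-0.015, 0, 0], "rotation": [0, 0, 0]},
  {"grip": 1, "dp": [-0.015, 0, 0], "rotation": [0, 0, 0]},
  {"grip": 1, "dp": [-0.015, 0, 0], "rotation": [0, 0, 0]},
  {"grip": 1, "dp": [-0.015, 0, 0], "rotation": [0, 0, 0]},
  {"grip": 1, "dp": [0, 0, 0], "rotation": [0, 0, 0]},
])

```text
time_s: 2.77
tool_pos: [0.4486, 0.0225, 0.0457]
tool_rot: [180.0, 0.1, -88.2]
force: [-0.7, 0.9, -0.2]
grip_width: 0.0008
```

Run:
```python
from h import *
cv2.imwrite("pics/top2.png",cv2.cvtColor(env.read_camera("top"),cv2.COLOR_RGB2BGR)[140:360,130:470].repeat(2,0).repeat(2,1))
```

```text
(no output)
```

View pics/top2.png

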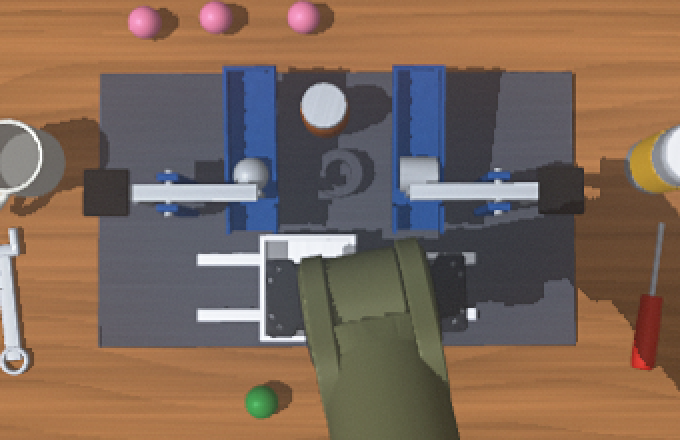

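The tray is moving: its left edge is at crop x≈261, so y≈0.132, and the target is 0.189. Everything else is in place. I'll push about 57 mm further, slightly lower.

Call:
carry_out([
  {"grip": 1, "dp": [-0.005, 0, 0.008], "rotation": [0, 0, -1]},
  {"grip": 1, "dp": [-0.012, 0, 0.003], "rotation": [0, 0, 0]},
  {"grip": 1, "dp": [-0.012, 0, 0], "rotation": [0, 0, 0]},
  {"grip": 1, "dp": [-0.012, 0, 0], "rotation": [0, 0, 0]},
  {"grip": 1, "dp": [-0.008, 0, 0], "rotation": [0, 0, 0]},
  {"grip": 1, "dp": [-0.006, 0, 0], "rotation": [0, 0, 0]},
  {"grip": 1, "dp": [0, 0, 0], "rotation": [0, 0, 0]},
])

```text
time_s: 3.4
tool_pos: [0.4506, 0.0702, 0.037]
tool_rot: [-179.6, -0.5, -87.6]
force: [-0.2, 0.0, -0.0]
grip_width: 0.0004
```

Call:
carry_out([
  {"grip": 1, "dp": [-0.005, 0, 0], "rotation": [0, 0, -1.5]},
  {"grip": 1, "dp": [-0.005, 0, 0], "rotation": [0, 0, 0]},
  {"grip": 1, "dp": [-0.004, 0, 0], "rotation": [0, 0, 0]},
  {"grip": 1, "dp": [-0.003, 0, 0], "rotation": [0, 0, 0]},
])

```text
time_s: 3.73
tool_pos: [0.4507, 0.0787, 0.037]
tool_rot: [-179.7, -1.2, -86.2]
force: [0.2, -6.8, 2.1]
grip_width: 0.0003
```

Run:
```python
from h import *
cv2.imwrite("pics/top3.png",cv2.cvtColor(env.read_camera("top"),cv2.COLOR_RGB2BGR)[140:360,130:470].repeat(2,0).repeat(2,1))
```

```text
(no output)
```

View pics/top3.png

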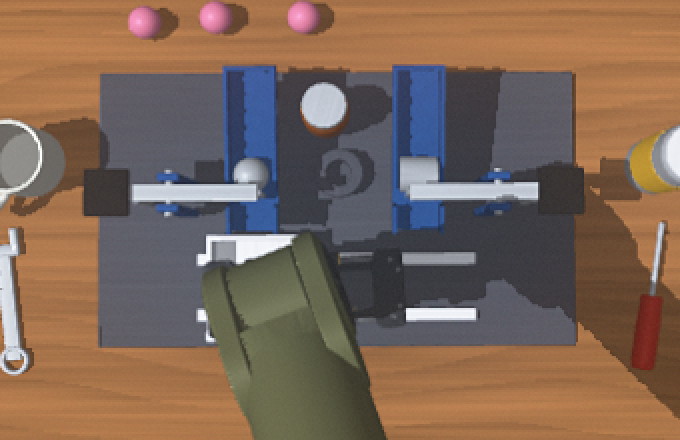

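The tray is against its end stop: its left edge is at crop x≈206, which gives y≈0.189, and the wrist reads 6.8 N. Next I back off, lift and go to the left pad.

Call:
carry_out([
  {"grip": 1, "dp": [0.015, 0, 0], "rotation": [0, 0, 3.8]},
  {"grip": 1, "dp": [0.01, 0, -0.01], "rotation": [0, 0, 0]},
  {"grip": 1, "dp": [0, 0, -0.04], "rotation": [0, 0, 0]},
  {"grip": 1, "dp": [0, 0, -0.04], "rotation": [0, 0, 0]},
  {"grip": 1, "dp": [0, 0, -0.04], "rotation": [0, 0, 0]},
  {"grip": 1, "dp": [0, 0, -0.04], "rotation": [0, 0, 0]},
  {"grip": 1, "dp": [0, 0, -0.03], "rotation": [0, 0, 0]},
  {"grip": 1, "dp": [0, 0, 0], "rotation": [0, 0, 0]},
])

```text
time_s: 4.45
tool_pos: [0.4465, 0.0601, 0.2437]
tool_rot: [179.8, -0.8, -90.1]
force: [0.9, 1.0, 0.5]
grip_width: 0.0004
```

Call:
carry_out([
  {"grip": 1, "dp": [-0.036, -0.017, 0], "rotation": [0, 0, 0]},
  {"grip": 1, "dp": [-0.036, -0.017, 0], "rotation": [0, 0, 0]},
  {"grip": 1, "dp": [-0.036, -0.017, 0], "rotation": [0, 0, 0]},
  {"grip": 1, "dp": [-0.036, -0.017, 0], "rotation": [0, 0, 0]},
  {"grip": 1, "dp": [-0.036, -0.017, 0], "rotation": [0, 0, 0]},
  {"grip": 1, "dp": [-0.03, -0.015, 0], "rotation": [0, 0, 0]},
  {"grip": 1, "dp": [0, 0, 0], "rotation": [0, 0, 0]},
])

```text
time_s: 5.03
tool_pos: [0.5517, 0.276, 0.2396]
tool_rot: [180.0, -0.6, -90.9]
force: [-2.0, -0.2, -0.5]
grip_width: 0.0005
```

Run:
```python
from h import *
cv2.imwrite("pics/top4.png",cv2.cvtColor(env.read_camera("top"),cv2.COLOR_RGB2BGR)[140:360,130:470].repeat(2,0).repeat(2,1))
o=env.get_obs();print(o['tool_pos'],o['tool_rot'])
```

```text
[0.55089516 0.27360405 0.23968804] [179.95574763  -0.78195831 -90.9140822 ]
```

View pics/top4.png

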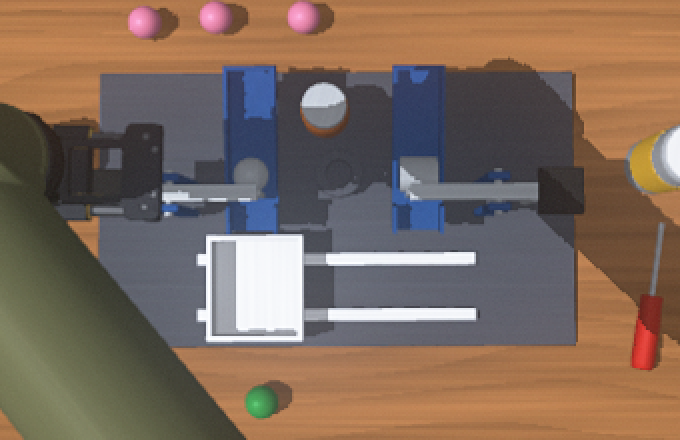

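The tray is in full view, with edges at crop x 206–303, and stands in line with the left lane (225–277, seen higher up). The tool is over the left pad, so I descend.

Call:
carry_out([
  {"grip": 1, "dp": [-0.006, 0, 0.03], "rotation": [0, 0.6, 0]},
  {"grip": 1, "dp": [0, 0, 0.03], "rotation": [0, 0, 0]},
  {"grip": 1, "dp": [0, 0, 0.02], "rotation": [0, 0, 0]},
  {"grip": 1, "dp": [0, 0, 0.012], "rotation": [0, 0, 0]},
  {"grip": 1, "dp": [0, 0, 0.01], "rotation": [0, 0, 0]},
  {"grip": 1, "dp": [0, 0, 0.01], "rotation": [0, 0, 0]},
  {"grip": 1, "dp": [0, 0, 0.005], "rotation": [0, 0, 0]},
])

```text
time_s: 5.67
tool_pos: [0.551, 0.2776, 0.1211]
tool_rot: [-179.8, -1.2, -91.0]
force: [-1.3, -0.5, 5.8]
grip_width: 0.0006
```

Call:
carry_out([
  {"grip": 1, "dp": [0, 0, 0.006], "rotation": [0, 0, 0]},
  {"grip": 1, "dp": [0, 0, 0.005], "rotation": [0, 0, 0]},
  {"grip": 1, "dp": [0, 0, 0.001], "rotation": [0, 0, 0]},
  {"grip": 1, "dp": [0, 0, 0.001], "rotation": [0, 0, 0]},
  {"grip": 1, "dp": [0, 0, 0.001], "rotation": [0, 0, 0]},
  {"grip": 1, "dp": [0, 0, 0.001], "rotation": [0, 0, 0]},
  {"grip": 1, "dp": [0, 0, 0], "rotation": [0, 0, 0]},
  {"grip": 1, "dp": [0, 0, 0], "rotation": [0, 0, 0]},
])

```text
time_s: 6.33
tool_pos: [0.5523, 0.2781, 0.1146]
tool_rot: [-179.4, -1.1, -91.1]
force: [-1.9, 0.3, 4.5]
grip_width: 0.0001
```

Run:
```python
from h import *
cv2.imwrite("pics/top5.png",cv2.cvtColor(env.read_camera("top"),cv2.COLOR_RGB2BGR)[140:360,130:470].repeat(2,0).repeat(2,1))
```

```text
(no output)
```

View pics/top5.png

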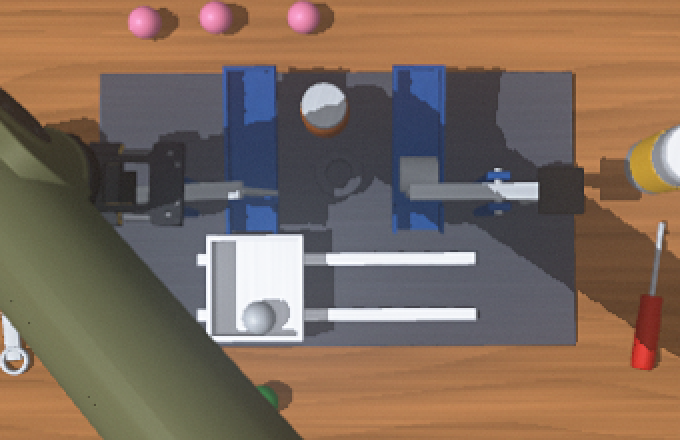

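The ball lies in the tray at crop (259,318), the left lane is empty and the roller has not moved. I release the lever straight up and retreat.

Call:
carry_out([
  {"grip": 1, "dp": [0, 0, -0.012], "rotation": [0, 0, 0]},
  {"grip": 1, "dp": [0, 0, -0.015], "rotation": [0, 0, 0]},
  {"grip": 1, "dp": [0, 0, -0.02], "rotation": [0, 0, 0]},
  {"grip": 1, "dp": [0, 0, -0.03], "rotation": [0, 0, 0]},
  {"grip": 1, "dp": [0, 0, -0.03], "rotation": [0, 0, 0]},
  {"grip": 1, "dp": [0, 0, -0.02], "rotation": [0, 0, 0]},
  {"grip": 1, "dp": [0, 0, 0], "rotation": [0, 0, 0]},
  {"grip": 1, "dp": [0, 0, 0], "rotation": [0, 0, 0]},
])

```text
time_s: 7.05
tool_pos: [0.5525, 0.2776, 0.2563]
tool_rot: [-179.1, -1.2, -91.3]
force: [-0.2, 0.0, -0.2]
grip_width: 0.0009
```

Run:
```python
from h import *
a=env.read_camera("top")[140:360,130:470].repeat(2,0).repeat(2,1)
b=env.read_camera("scene")[180:380,180:520].repeat(2,0).repeat(2,1)
cv2.imwrite("pics/end.png",cv2.resize(cv2.cvtColor(np.vstack([a,b]),cv2.COLOR_RGB2BGR),None,fx=.7,fy=.7))
o=env.get_obs();print(o['time_s'],o['tool_pos'],o['force'],o['joint_velocities'].round(2))
```

```text
7.15 [0.55222382 0.27763305 0.25512355] [-0.19506236 -0.2217649   0.02106684] [-0.05  1.07  0.35  1.66 -0.07 -0.36 -0.08]
```

View pics/end.png

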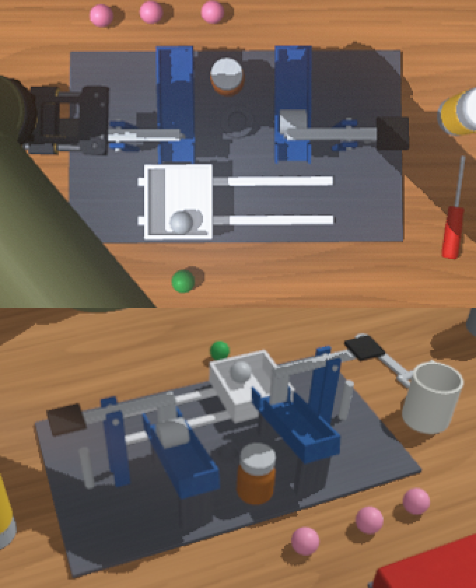

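The final pictures show both levers level, the ball at rest in the tray at the same spot as before, the roller behind its gate and the arm clear. I hand in.

```bash
python3 -c "
from cell import env
print(env.sign_off())"
```

```text
the job is handed in; nothing more can be done
None
```

The ball is out of the left lane and lying in the catch tray, and the job was handed in at about 7.2 s of the 42 s allowed. `sign_off` reports no verdict, so the result rests on my own checks.

- **Tray:** I pushed it about 115 mm to the left with the shut fingers until it met its end stop (6.8 N at the wrist). Its left edge measured y ≈ 0.189 m, as it should under the left lane.
- **Lever:** I pressed the left pad down about 30 mm, with 4.5–6 N at the wrist. The ball rolled into the tray, and I let the lever come back up.
- **Last pictures:** The ball was in the same spot in the tray before and after the release, so it is at rest. By eye, both levers are level, the roller is behind its gate and the bystanders I could see are where they stood. The arm hid the wrench in the last two pictures. The tool was clear, with about 0 N at the wrist.

No check failed or disagreed beyond about 8 mm of camera spread on the pad position (top view against scene view).

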